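Hang up the tack pail, then slide the jig cover onto its pin and hold it down

TASK

The little red tack pail has been left standing on the sole jig: hang it by its handle on the hook stand, keeping it upright, and let go of it. Then take the orange sole-shaped cover by its wooden grip, lay it lengthwise along the jig over the slot (toe to either end), slide it along until the hole in its underside drops over the locating pin, and press it down until the sprung bed is fully down. Finish while still holding the cover pressed fully down, and leave the other things on the bench where they are.

Things in the scene. Friction and masses are not known exactly. Their poses are not given: they have to be found in the camera images.
- jig: Fixed sole jig: blue base plate 270 x 140 x 16 mm and above it a level sprung plywood bed, 240 x 110 mm. Origin: centre of the base's underside; x along its length, z up. The bed's top is 34 mm above the origin when relaxed, 27 mm when fully pressed. A slot with a locating pin runs along the bed's middle (see slot).
- slot (a point): Middle of the bed's slot (16 mm wide, 100 mm long along the jig's x), 34 mm above the jig's origin; axes as the jig's. One fixed steel pin, 12 mm thick, stands in the slot on its centre line, 25 mm at most to either side of this point along x, different each time and not reported: find it by sliding, or look. Its top (tapered over 3.5 mm to 6 mm) is 12 mm above this point and does not sink.
- bed (a joint): How far the sprung bed is pressed down, m: 0 relaxed, 0.007 fully down (hard stop). The bed starts to yield at about 10 N of load and is fully down at about 16 N, the cover's own weight included; it springs back up when released.
- cover: Loose orange sole-shaped plate, 178 mm long (x from -85 at the narrow heel to +93 at the broad toe), 76 mm wide (y), 26 mm thick, about 0.35 kg, lying flat. Origin: centre of its underside below the grip; z up. Dark wooden grip block over the origin, 50 mm (x) by 28 mm (y), 26 to 66 mm above the underside. A blind round hole, 16 mm wide, 22 mm deep, opens in the underside at the origin.
- pail: Red tack pail, 55 mm high, 66 mm across the rim, about 0.2 kg, standing on the -x end of the jig's bed. Origin: centre of its underside. A stiff steel handle stands in its y-z plane: uprights at y = +-34 mm, a level bar along y 8 mm thick, its underside 120 mm above the origin, 65 mm above the rim. On the bar's middle: a wooden lifting block, 20 mm (x) by 26 mm (y), 126 to 162 mm above the origin.
- pail_bar (a point): Middle of the underside of the pail's handle bar (120 mm above the pail's origin); axes as the pail's. This point must come to lie on the hook's rod.
- hook: Fixed steel hook stand: round foot 100 mm across, post 16 mm thick, 220 mm high; origin under the foot's centre. A level rod 8 mm thick leaves the post along its own -x, its top 204 mm above the origin, straight to x = -98 mm, then bends up to a tip at x = -114 mm, 226 mm high. Things hang on the straight rod, brought in over the tip from -x.
- hook_seat (a point): Top of the hook's rod, 65 mm out from the post's axis; axes as the hook's (x towards the post, z up).
- hammer: Bench hammer with a wooden handle and steel head, 260 mm long, lying behind the jig; bystander. Origin under its middle.
- awl: Blue-handled awl, 150 mm long, lying near the robot; bystander. Origin under its middle.
- thread: Black thread cone standing upright, 108 mm high, 56 mm across; bystander. Origin under its centre.
- cup: White plastic cup, 85 mm high, 76 mm across; bystander. Origin under its centre.
- last: White plastic shoe last (foot form), about 220 mm long, 88 mm high, standing on its sole; bystander. Origin under its middle.
- heel_block: Black rubber heel block, 60 x 55 x 30 mm; bystander. Origin under its centre.
There are look-alikes about, which are no part of the job. There is more than one size of the cover; the one meant has the size given above.

How it is judged:
On the way, in this order (a step that is already met when the one before it is completed fails the run):
1. the pail hangs upright by its handle bar on the hook's rod, let go (x of pail_bar in the frame of hook_seat between -0.045 and 0.05 m and y of pail_bar in the frame of hook_seat between -0.025 and 0.025 m and z of pail_bar in the frame of hook_seat between -0.008 and 0.015 m and angle between pail's own z axis and vertical below 0.35 rad and contact force between pail and hook above 0.8 N and contact force between pail and the fingers below 0.1 N and contact force between pail and the arm below 0.1 N), for 0.3 s.
2. the cover has dropped over the pin: flat on the bed, along the jig (x of cover in the frame of jig between -0.04 and 0.04 m and y of cover in the frame of jig between -0.008 and 0.008 m and angle between cover's own z axis and vertical below 0.09 rad and angle between the x axis of cover and the x axis of jig, either way round below 0.2 rad and z of cover in the frame of jig below 0.0375 m), for 0.1 s.
At the end, for the whole second after the job is handed in: The cover lies flat on its pin, within 8 mm of the slot line and 0.2 rad of the jig's length; the robot still holds it still (over 2 N), pressed with over 8 N, the bed at least 5.5 of 7 mm down; the pail hangs by its bar on the hook rod, tilted under 0.35 rad, untouched, nearly at rest (all of step 1 and x of cover in the frame of jig between -0.04 and 0.04 m and y of cover in the frame of jig between -0.008 and 0.008 m and angle between cover's own z axis and vertical below 0.09 rad and angle between the x axis of cover and the x axis of jig, either way round below 0.2 rad and z of cover in the frame of jig below 0.03 m and value of joint bed above 0.0055 m and linear speed of cover below 0.02 m/s and contact force between cover and jig above 8 N and (contact force between cover and the fingers above 2 N or contact force between cover and the arm above 2 N) and linear speed of pail below 0.1 m/s); the arm keeps its last pose, push and grip.
It fails at once if the pail is tipped (more than 0.7 rad) (angle between pail's own z axis and vertical above 0.7 rad).
It fails at once if a bystander (hammer, awl, thread, cup, last, heel block) is pushed over 30 mm out of its place (distance of any of hammer, awl, thread, cup, last, heel_block from where it was at the start of the episode above 0.03 m).
It also fails if it takes over 64 s, if anything falls off the work surface, if the arm or the gripper's body presses on something with over 40 N, if the wrist force passes 120 N, or if a joint passes its speed limit or range.

ROBOT

A 7-joint arm with a two-finger parallel gripper is mounted at the origin on the work surface. World frame = base frame: x ahead of the robot, y to its left, z up, the work surface at z = 0. Lengths are in m, angles in rad, forces in N, time in s.
With the tool pointing down it reaches from about 0.425 to 0.875 m from the base axis. Payload 4.7 kg.
Tool frame: the origin (TCP) lies midway between the tips of the shut fingers; the grasp point (between the pads) lies 19 mm behind it; z points along the fingers, y is the line along which they close (so a half turn about z gives the same grasp; the last joint's range is limited). The gripper opens to 87 mm and grips with 3 to 60 N. Pads are 19 mm wide; open, the fingers measure 117 mm over their backs; the gripper's body (75 mm by 190 mm) begins 51 mm behind the grasp point.
Start: joints at [-1.225, 0.321, -0.07, 1.45, 0.023, 1.371, -0.057], TCP at [0.212, 0.615, 0.223] pointing down, gripper open.
Joint ranges: [-2.86, 2.86], [-0.3, 2.09], [-1.38, 1.24], [0.06, 2.45], [-1.56, 4.7], [0.09, 2.05], [-2.69, 2.69]. Speed limits (rad/s): [2.57, 2.57, 3.14, 3.14, 3.14, 3.14, 3.14].

INTERFACE

Orientations are given as a rotation vector (axis times angle).
In Python, from bench import robot gives the robot as it stands. The module is installed in compiled form; this text tells all that it offers.
- The arm moves only by the tool arm_command, never from a script. Its argument "plan" is a list of rows, each a list of 7 numbers: the shift along the world's x, y, z in cm, then the turn, a rotation vector about the world's x, y, z in rad, then the finger opening in cm, from 0 to 8.7. A call has 1 to 20 rows; each row shifts and turns the commanded pose from where the row before left it; what a row does not reach is not made up. A row lasts 1/8 s, in which the tool goes at most 62.5 mm and 10.7 degrees, less where a joint would pass 70% of its speed; a pose out of reach is approached as far as the arm can. A call with a gripper value outside its range is refused whole. The fingers move at their own pace and stop on an object; "squeeze" is the grip in N (left out, the last holds). Time passes only in rows, so rows that do not move let the fingers close. It gives the time, the measured TCP pose, the force, the opening and the grip force at its end, in the units of the state.
- robot.get_obs(): the state, without advancing time (a new reading comes with each control period).
- robot.get_image(name): name is "side" or "top"; returns a dict with "img" (480x640x3 uint8, red, green, blue), "vertical_fov" (degrees; the focal length in pixels is half the picture's height over the tangent of half this angle, whatever the lens; pixels are square), "cx", "cy" (the principal point, pixels), "dist_coeffs" ([k1, k2, p1, p2, k3] as OpenCV has them; the pictures are not rectified), "origin" and "orientation" of the camera in the world. Camera axes: x right, y down, z forward; pixel columns grow to the right and rows downward; lengths in m; the calibration is good to about 2 mm. A picture is of the moment at which its call begins. There is no depth.
- robot.job_done(): hands the job in; it is judged then, once.
The state is a dict: "time": time; "joints": joint angles; "dq": joint speeds; "joint_torque": joint torques, N m; "ee_pos": TCP position; "eef_rot": TCP orientation; "wrist_force": force on the tool from outside, world axes, zero at the start; "ft_torque": the same for the moment, N m; "opening": opening from 0.0 (shut) to 1.0 (fully open); "finger_force": force on a finger pad.
Only numpy, scipy, OpenCV 4.12 (cv2) and the standard library are available. Lean on these libraries where they do the work, as an engineer would, in place of code of your own. Each camera call takes 0.05 s, during which the arm holds its last target. There are 200 camera calls.

## Working session

There is one attempt and no reset: what is moved stays moved. The work goes in short steps, Python scripts to look and compute and a tool call to move; the robot and the scene stay as the last step left them, time stands still between calls to the robot, and variables do not carry over. Pictures are saved under pics/ and viewed, at most 10 in all, crops included, and the job is handed in when it is done.

Besides the shell and the picture viewer there is one more tool, called after "Emit:" as name(argument=value, ...), one argument or row to a line, values as JSON. arm_command: Moves the arm, as the interface text tells. Its arguments: {"type":"object","properties":{"plan":{"type":"array"},"squeeze":{"type":"number"}},"required":["plan"]}

```bash
mkdir -p pics
cat > h.py <<'E'
import numpy as np, cv2, json, pickle
from scipy.spatial.transform import Rotation as R
from bench import robot
def snap(n,f):
    d=robot.get_image(n); cv2.imwrite(f'pics/{f}.png',d['img'][:,:,::-1]); pickle.dump(d,open(f'pics/{f}.pkl','wb')); return d
def load(f): return pickle.load(open(f'pics/{f}.pkl','rb'))
def cam(d):
    f=240/np.tan(np.radians(d['vertical_fov'])/2)
    K=np.array([[f,0,d['cx']],[0,f,d['cy']],[0,0,1.]])
    o=np.array(d['orientation'],float)
    M=o if o.shape==(3,3) else R.from_rotvec(o).as_matrix() if o.size==3 else R.from_quat(o).as_matrix()
    return K,np.array(d['dist_coeffs'],float),np.array(d['origin'],float),M
def ray(d,uv):
    K,D,o,M=cam(d); p=cv2.undistortPoints(np.array(uv,float).reshape(-1,1,2),K,D).reshape(-1,2)
    return o,(M@np.c_[p,np.ones(len(p))].T).T
def onz(d,uv,z):
    o,r=ray(d,uv); return o+r*((np.asarray(z)-o[2])/r[:,2])[:,None]
def proj(d,X):
    K,D,o,M=cam(d); Xc=(np.array(X,float).reshape(-1,3)-o)@M
    return cv2.projectPoints(Xc,np.zeros(3),np.zeros(3),K,D)[0].reshape(-1,2)
E
python3 - <<'E'
from h import *
for n in('top','side'):
    d=snap(n,n+'0'); print(n,{k:v for k,v in d.items() if k!='img'})
print(robot.get_obs())
E
```

```text
top {'vertical_fov': 56.43950393816952, 'cx': 317.5359589162836, 'cy': 237.3526318827771, 'dist_coeffs': array([-0.0720258,  0.       ,  0.       ,  0.       ,  0.       ]), 'origin': array([0.41194331, 0.09727175, 1.15394148]), 'orientation': array([-2.21176857,  2.14759586, -0.11806347])}
side {'vertical_fov': 43.42902245930217, 'cx': 316.4218560624695, 'cy': 237.39383150441108, 'dist_coeffs': array([0.06036, 0.     , 0.     , 0.     , 0.     ]), 'origin': array([0.392933  , 1.35299826, 1.20659418]), 'orientation': array([-0.11706421,  2.81010677, -1.30311222])}
{'time': 0.1, 'joints': array([-1.22490553,  0.32177108, -0.07010493,  1.4515156 ,  0.02262528,
        1.37078444, -0.05689441]), 'dq': array([ 0.00165669, -0.00153649,  0.00041785, -0.00416302, -0.00235493,
        0.0023149 , -0.00033873]), 'joint_torque': array([-8.37840184e-05, -4.92569697e+01, -4.05725967e-01, -3.13402498e+01,
       -6.42299443e-02,  3.94159800e-02,  6.86020371e-05]), 'ee_pos': array([0.21161645, 0.61408734, 0.2215754 ]), 'eef_rot': array([-5.18671905e-01, -3.09830575e+00,  2.64266048e-03]), 'wrist_force': array([ 0.79069178, -0.09710926,  0.56286456]), 'ft_torque': array([ 0.04475957,  0.01853968, -0.01962763]), 'finger_force': 0.0, 'opening': 0.9968573396592899}
```

View pics/top0.png

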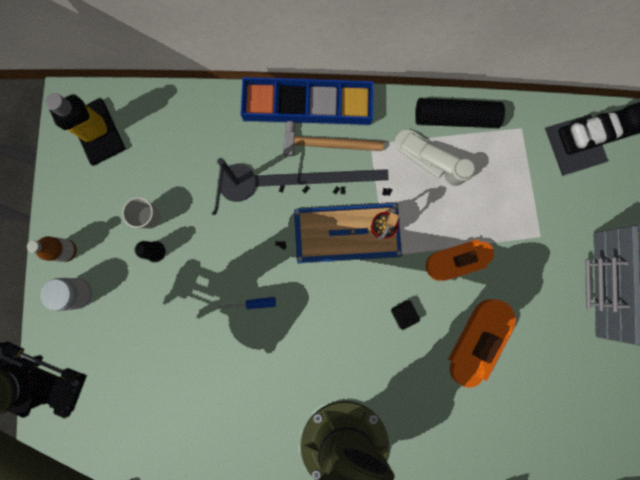

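View pics/side0.png

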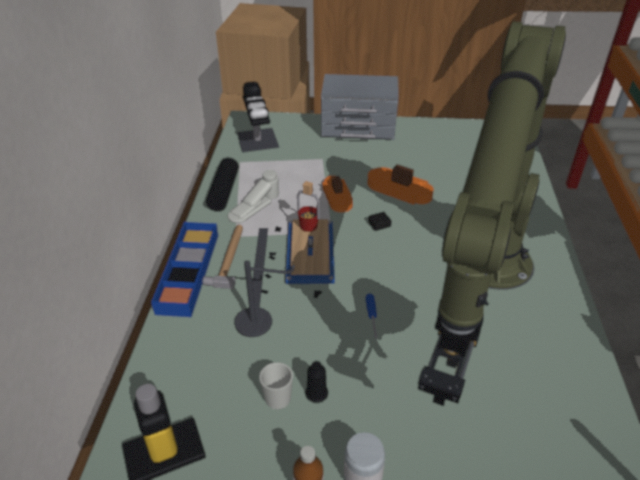

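Run:
```python
from h import *
t=load('top0');s=load('side0')
c=lambda d,x,y,w,h,W,H:cv2.resize(d['img'][y:y+h,x:x+w,::-1],(W,H),interpolation=cv2.INTER_CUBIC)
a=c(t,195,140,320,120,800,300)
b=np.hstack([c(s,215,150,160,120,400,300),c(s,200,220,160,120,400,300)])
cv2.imwrite('pics/c1.png',np.vstack([a,b]))
# orange blobs in top
for d,n in((t,'t'),):
    hsv=cv2.cvtColor(d['img'],cv2.COLOR_RGB2HSV)
    m=cv2.inRange(hsv,(5,170,90),(18,255,255)); m[:210]=0; m[:,:400]=0
    m=cv2.morphologyEx(m,cv2.MORPH_CLOSE,np.ones((17,17)))
    k,l,st,ce=cv2.connectedComponentsWithStats(m)
    for i in range(1,k):
        if st[i,4]<200: continue
        cs,_=cv2.findContours((l==i).astype('uint8'),0,1); P=onz(d,cs[0].reshape(-1,2),np.full(len(cs[0]),.026))[:,:2]
        r=cv2.minAreaRect((P*1000).astype(np.float32)); print(st[i],ce[i],r)
print(t['img'].shape, onz(t,[[238,182],[300,208],[404,205],[298,262],[402,255]],[.0]+[.016]*4).round(3))
```

```text
[ 428  240   66   40 1751] [460.02055968 259.84980011] ((472.46868896484375, -284.3146667480469), (74.2666015625, 176.61764526367188), 19.11164665222168)
[ 452  300   64   87 2814] [482.91506752 342.28855721] ((263.0177917480469, -343.6205749511719), (101.19271850585938, 234.89108276367188), 61.8325080871582)
(480, 640, 3) [[ 0.661  0.295  0.   ]
 [ 0.594  0.13   0.016]
 [ 0.61  -0.139  0.016]
 [ 0.455  0.131  0.016]
 [ 0.481 -0.135  0.016]]
```

View pics/c1.png

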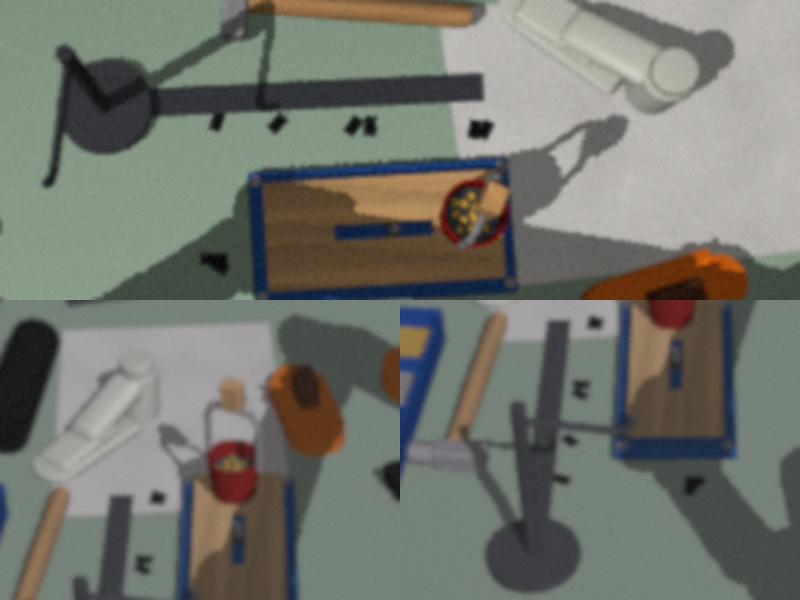

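```bash
cat > fit.py <<'E'
from h import *
from scipy.optimize import least_squares
t=load('top0');s=load('side0')
def T(p,X):
    X=np.array(X,float); c,sn=np.cos(p[2]),np.sin(p[2]); z=p[3] if len(p)>3 else 0
    return np.c_[p[0]+c*X[:,0]-sn*X[:,1],p[1]+sn*X[:,0]+c*X[:,1],X[:,2]+z]
def fit(p0,obs,z=0):
    f=lambda p:np.concatenate([(proj(d,T([*p,z],[X]))-np.array(uv)).ravel() for d,X,uv in obs])
    r=least_squares(f,p0,loss='soft_l1'); print(r.x.round(4),r.fun.reshape(-1,2).round(1).tolist()); return [*r.x,z]
hook=fit([.66,.295,0],[(t,[0,0,0],[239,182]),(t,[0,0,.22],[221,160.5]),(t,[-.114,0,.224],[214.5,213]),(s,[0,0,0],[253,322]),(s,[0,0,.22],[247,261.5]),(s,[-.114,0,.222],[292.5,269])])
pail=fit([.55,-.09,1.2],[(t,[0,0,.055],[383,225.2]),(t,[0,0,.144],[392.6,219.6]),(s,[0,0,.144],[307.8,188]),(s,[0,0,.055],[308.2,210.8]),
 (t,[0,-.034,.124],[383,237.2]),(t,[0,.034,.124],[393,210]),(s,[0,-.034,.124],[316.6,194.4]),(s,[0,.034,.124],[299,192])],.034)
hsv=cv2.cvtColor(t['img'],cv2.COLOR_RGB2HSV); m=cv2.inRange(hsv,(105,120,20),(125,255,255)); w=np.zeros_like(m); w[195:270,285:410]=255; m&=w
m=cv2.morphologyEx(m,cv2.MORPH_OPEN,np.ones((2,2)))
P=onz(t,np.argwhere(m)[:,::-1],np.full((m>0).sum(),.016))[:,:2]
r=cv2.minAreaRect((P*1000).astype(np.float32)); print('jig rect',r)
# slot & pin
sl=onz(t,[[195+334/2.5,140+233/2.5],[195+434/2.5,140+227/2.5],[195+395/2.5,140+229/2.5]],[.034,.034,.046]); print(sl.round(4))
cx,cy=np.array(r[0])/1000
v=(sl[0]-sl[1])[:2]; yaw=np.arctan2(v[1],v[0]); print('slot mid',sl[:2].mean(0),'len',np.hypot(*v),'yaw',yaw)
jig=[cx,cy,yaw,0]
jig=np.array(jig)
# cover grip (dark) in top + shape
m=(t['img'].max(2)<75)&(np.indices(m.shape)[0]>245)&(np.indices(m.shape)[0]<275); m[:,:448]=0;m[:,485:]=0
print('grip px',np.argwhere(m).mean(0)[::-1],m.sum())
def draw(lst,d):
    im=cv2.resize(d['img'][:,:,::-1],None,fx=4,fy=4,interpolation=cv2.INTER_CUBIC)
    for p,L,c in lst:
        q=proj(d,T(p,L)); cv2.polylines(im,[np.int32(q*4+2)],False,c,1)
    return im
a=np.linspace(0,6.3,30)
ring=lambda r,z:[[r*np.cos(u),r*np.sin(u),z] for u in a]
hL=[(hook,ring(.05,0),(0,255,255)),(hook,[[0,0,0],[0,0,.22]],(0,255,255)),(hook,[[0,0,.2],[-.098,0,.2],[-.114,0,.226]],(0,255,255))]
pL=[(pail,ring(.033,.055),(255,255,0)),(pail,[[0,.034,.055],[0,.034,.124],[0,-.034,.124],[0,-.034,.055]],(255,255,0))]
box=lambda x,y,z:[[x,y,z],[x,-y,z],[-x,-y,z],[-x,y,z],[x,y,z]]
pL+= [(pail,box(.01,.013,.162),(255,0,255))]
jL=[(jig,box(.135,.07,.016),(0,255,0)),(jig,box(.12,.055,.034),(0,255,0)),(jig,box(.05,.008,.034),(0,255,0))]
A=draw(hL+pL+jL,t)[140*4:270*4,200*4:410*4]; B=draw(hL+pL+jL,s)[150*4:350*4,225*4:350*4]
A=cv2.resize(A,(500,310)); B=cv2.resize(B,(300,480)); im=np.zeros((480,800,3),np.uint8); im[:310,:500]=A; im[:,500:]=B
cv2.imwrite('pics/c2.png',im)
E
python3 fit.py
```

```text
[ 0.6596  0.2944 -0.0902] [[-0.7, 0.4], [0.9, -0.3], [-0.7, -0.7], [0.5, 0.6], [-0.2, -0.1], [0.4, -2.8]]
[ 0.5479 -0.0763  2.0166] [[1.3, -0.5], [-1.7, 0.2], [0.0, 0.5], [0.1, 1.8], [0.1, -29.8], [2.6, 24.8], [-19.6, 2.1], [19.7, -0.4]]
jig rect ((532.64501953125, 4.1434326171875), (138.56675720214844, 266.4996337890625), 5.097180366516113)
[[ 0.5292  0.0553  0.034 ]
 [ 0.5383 -0.0456  0.034 ]
 [ 0.5338 -0.005   0.046 ]]
slot mid [0.53374588 0.00488376 0.034     ] len 0.10132309770137518 yaw 1.6613933468486621
grip px [466.1986755  259.81456954] 302
```

View pics/c2.png

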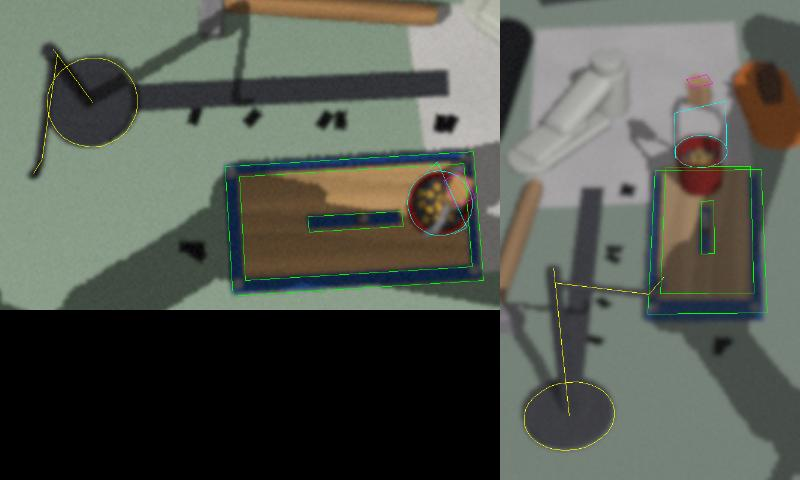

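```bash
sed -i 's/fit(\[.55,-.09,1.2\]/fit([.55,-.09,-1.9]/' fit.py
cat >> fit.py <<'E'
g=onz(t,[[466.2,259.8]],[.05]); print('grip mid',g)
cov=[.4725,-.2843,np.radians(19.1)+np.pi/2,0]
for y in(cov[2],cov[2]+np.pi):
  q=T([g[0,0],g[0,1],y,0],[[.093,0,.02],[-.085,0,.02],[.004,0,.02]]); print(q.round(4))
c=[g[0,0],g[0,1],cov[2],0]
c2=[g[0,0],g[0,1],cov[2]+np.pi,0]
X=[[-.085,0,.026],[.093,0,.026]]
L=hL+pL+jL+[(c,box(.025,.014,.066),(255,0,0)),(c,X,(255,0,0)),(c2,X,(0,255,0))]
A=draw(L,t)[190*4:300*4,350*4:520*4]; B=draw(L,s)[165*4:245*4,285*4:385*4]
cv2.imwrite('pics/c3.png',np.hstack([A[:, :][:320],B[:320]])[:,:1080][:,280:]) 
cv2.imwrite('pics/c3.png',np.hstack([cv2.resize(A,(440,285)),cv2.resize(B,(356,285))]))
E
python3 fit.py
```

```text
[ 0.6596  0.2944 -0.0902] [[-0.7, 0.4], [0.9, -0.3], [-0.7, -0.7], [0.5, 0.6], [-0.2, -0.1], [0.4, -2.8]]
[ 0.5464 -0.0752 -1.8992] [[0.8, 0.2], [-2.2, 0.9], [0.5, 0.8], [0.5, 2.0], [0.8, -1.5], [0.8, -2.3], [2.4, 2.6], [-1.1, -0.4]]
jig rect ((532.64501953125, 4.1434326171875), (138.56675720214844, 266.4996337890625), 5.097180366516113)
[[ 0.5292  0.0553  0.034 ]
 [ 0.5383 -0.0456  0.034 ]
 [ 0.5338 -0.005   0.046 ]]
slot mid [0.53374588 0.00488376 0.034     ] len 0.10132309770137518 yaw 1.6613933468486621
grip px [466.1986755  259.81456954] 302
grip mid [[ 0.47115056 -0.29027555  0.05      ]]
[[ 0.4407 -0.2024  0.02  ]
 [ 0.499  -0.3706  0.02  ]
 [ 0.4698 -0.2865  0.02  ]]
[[ 0.5016 -0.3782  0.02  ]
 [ 0.4433 -0.21    0.02  ]
 [ 0.4725 -0.2941  0.02  ]]
```

View pics/c3.png

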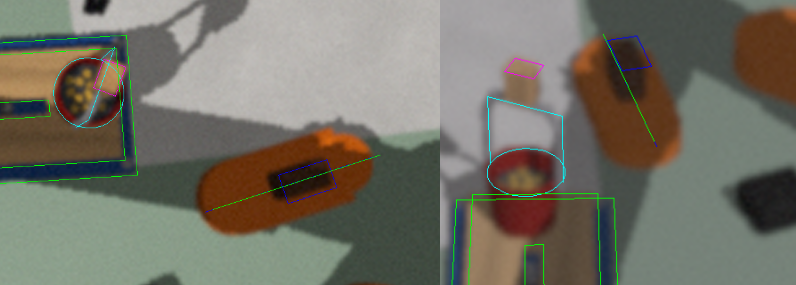

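Emit:
arm_command(
  plan=[
    [1,-2,2,0,0,-0.05,6.5],
    [2.4,-5,1.5,0,0,-0.11,6.5],
    [2.4,-5,0.5,0,0,-0.115,6.5],
    [2.4,-5,0,0,0,-0.115,6.5],
    [2.4,-5,0,0,0,-0.115,6.5],
    [2.4,-5,0,0,0,-0.115,6.5],
    [2.4,-5,0,0,0,-0.115,6.5],
    [2.4,-5,0,0,0,-0.115,6.5],
    [2.4,-5,0,0,0,-0.115,6.5],
    [2.4,-5,0,0,0,-0.115,6.5],
    [2.4,-5,0,0,0,-0.115,6.5],
    [2.4,-5,0,0,0,-0.115,6.5],
    [2.4,-5,0,0,0,-0.115,6.5],
    [2.4,-5,0,0,0,-0.115,6.5],
    [1.3,-2.3,0,0,0,-0.137,6.5],
    [0,0,0,0,0,0,6.5],
    [0,0,0,0,0,0,6.5],
  ],
)

```text
time: 2.22
ee_pos: [0.5463, -0.077, 0.2621]
eef_rot: [-2.647, -1.689, 0.001]
wrist_force: [0.2, -0.1, 0.8]
opening: 0.752
finger_force: 0.0
```

Emit:
arm_command(
  plan=[
    [0,0,-3,0,0,0,6.5],
    [0,0,-3,0,0,0,6.5],
    [0,0,-2,0,0,0,6.5],
    [0,0,-1.5,0,0,0,6.5],
    [0,0,0,0,0,0,6.5],
    [0,0,0,0,0,0,2],
    [0,0,0,0,0,0,2],
    [0,0,0,0,0,0,2],
    [0,0,0,0,0,0,2],
    [0,0,0,0,0,0,2],
  ],
  squeeze=30,
)

```text
time: 3.48
ee_pos: [0.5469, -0.0786, 0.1677]
eef_rot: [2.651, 1.686, 0.0]
wrist_force: [0.8, -0.3, 0.3]
opening: 0.302
finger_force: 29.5
```

Emit:
arm_command(
  plan=[
    [0,0,1.5,0,0,0,2],
    [0,0,2.5,0,0,0,2],
    [0,0,3,0,0,0,2],
    [0,0,2,0,0,0,2],
    [-0.4,2.8,0,0,0,0.137,2],
    [-0.4,2.8,0,0,0,0.137,2],
    [-0.4,2.8,0,0,0,0.137,2],
    [-0.4,2.8,0,0,0,0.137,2],
    [-0.4,2.8,0,0,0,0.137,2],
    [-0.4,2.8,0,0,0,0.137,2],
    [-0.4,2.8,0,0,0,0.137,2],
    [-0.4,2.8,0,0,0,0.137,2],
    [-0.4,2.8,0,0,0,0.137,2],
    [-0.4,2.8,0,0,0,0.137,2],
    [-0.4,2.8,0,0,0,0.137,2],
    [-0.4,2.8,0,0,0,0.137,2],
    [-0.4,2.8,0,0,0,0.137,2],
    [-0.4,2.4,0,0,0,0.137,2],
    [0,0,0,0,0,0,2],
    [0,0,0,0,0,0,2],
  ],
)

```text
time: 5.98
ee_pos: [0.4913, 0.3082, 0.2579]
eef_rot: [0.148, 3.138, -0.001]
wrist_force: [0.6, 0.5, -1.4]
opening: 0.301
finger_force: 29.5
```

Run:
```python
from h import *
t=snap('top','top1');s=snap('side','side1')
c=lambda d,x,y,w,h,W,H:cv2.resize(d['img'][y:y+h,x:x+w,::-1],(W,H),interpolation=cv2.INTER_CUBIC)
cv2.imwrite('pics/c4.png',np.hstack([c(t,160,130,130,130,390,390),c(s,225,220,130,130,390,390)]))
print(robot.get_obs()['ee_pos'],robot.get_obs()['eef_rot'])
```

```text
[0.49143531 0.30787413 0.25791043] [ 1.48101368e-01  3.13761893e+00 -6.22361400e-04]
```

View pics/c4.png

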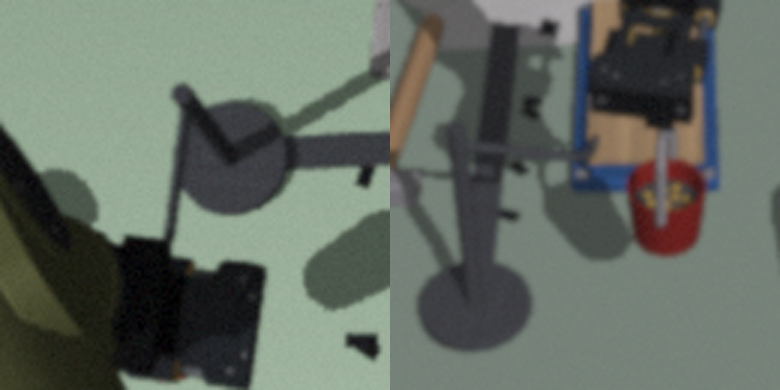

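Emit:
arm_command(
  plan=[
    [0.7,0,0,0,0,0,2],
    [1.1,-0.1,0,0,0,0,2],
    [1.1,-0.1,0,0,0,0,2],
    [1.1,-0.1,0,0,0,0,2],
    [1.1,-0.1,0,0,0,0,2],
    [1.1,-0.1,0,0,0,0,2],
    [1.1,-0.1,0,0,0,0,2],
    [1.1,-0.1,0,0,0,0,2],
    [1.1,-0.1,0,0,0,0,2],
    [0.8,0,0,0,0,0,2],
    [0.5,0,0,0,0,0,2],
    [0,0,0,0,0,0,2],
    [0,0,0,0,0,0,2],
  ],
)

```text
time: 7.7
ee_pos: [0.5985, 0.3018, 0.2576]
eef_rot: [-0.142, -3.138, -0.0]
wrist_force: [-0.1, 0.7, -2.2]
opening: 0.298
finger_force: 29.5
```

Run:
```python
from h import *
t=snap('top','top2');s=snap('side','side2')
c=lambda d,x,y,w,h,W,H:cv2.resize(d['img'][y:y+h,x:x+w,::-1],(W,H),interpolation=cv2.INTER_CUBIC)
cv2.imwrite('pics/c5.png',np.hstack([c(t,160,130,130,130,390,390),c(s,215,220,130,130,390,390)]))
```

```text
(no output)
```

View pics/c5.png

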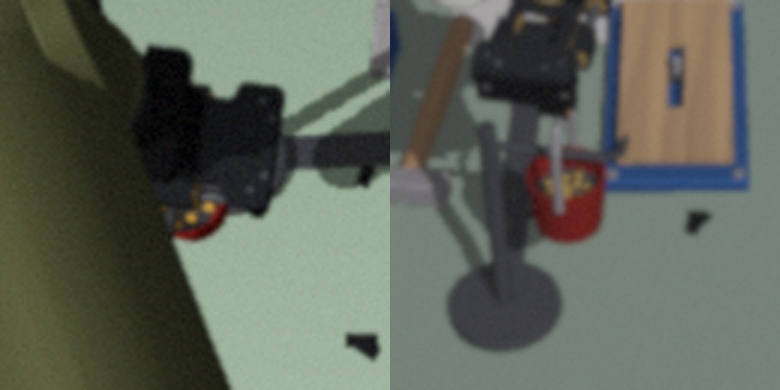

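Emit:
arm_command(
  plan=[
    [0,-0.1,-1,0,0,0,2],
    [0,0,-1,0,0,0,2],
    [0,0,-0.8,0,0,0,2],
    [0,0,-0.6,0,0,0,2],
    [0,0,-0.3,0,0,0,2],
    [0,0,0,0,0,0,2],
    [0,0,0,0,0,0,2],
  ],
)

```text
time: 8.68
ee_pos: [0.5989, 0.3007, 0.221]
eef_rot: [0.142, 3.138, 0.001]
wrist_force: [-0.8, 0.3, -1.6]
opening: 0.3
finger_force: 29.5
```

Emit:
arm_command(
  plan=[
    [0,0,-0.2,0,0,0,2],
    [0,0,-0.15,0,0,0,2],
    [0,0,0,0,0,0,2],
    [0,0,0,0,0,0,2],
  ],
)

```text
time: 9.18
ee_pos: [0.5988, 0.3006, 0.2172]
eef_rot: [0.143, 3.138, 0.0]
wrist_force: [0.3, -0.4, -0.4]
opening: 0.303
finger_force: 29.5
```

Emit:
arm_command(
  plan=[
    [0,0,-0.15,0,0,0,2],
    [0,0,0,0,0,0,2],
    [0,0,0,0,0,0,2],
  ],
)

```text
time: 9.55
ee_pos: [0.599, 0.3006, 0.2166]
eef_rot: [0.143, 3.137, 0.001]
wrist_force: [-2.4, -1.7, 5.1]
opening: 0.3
finger_force: 29.5
```

Emit:
arm_command(
  plan=[
    [0,0,0.1,0,0,0,2],
    [0,0,0,0,0,0,3.2],
    [0,0,0,0,0,0,4.2],
    [0,0,0,0,0,0,5.5],
    [0,0,0,0,0,0,6],
    [0,0,0,0,0,0,6],
    [0,0,1,0,0,0,6],
    [0,0,2,0,0,0,6],
    [0,0,3,0,0,0,6],
    [0,0,4,0,0,0,6],
    [0,0,2,0,0,0,6],
    [0,0,0,0,0,0,6],
    [0,0,0,0,0,0,6],
  ],
)

```text
time: 11.18
ee_pos: [0.5985, 0.3005, 0.3362]
eef_rot: [-0.143, -3.138, 0.0]
wrist_force: [-0.4, 0.3, -0.0]
opening: 0.69
finger_force: 0.0
```

Run:
```python
from h import *
t=snap('top','top3');s=snap('side','side3')
c=lambda d,x,y,w,h,W,H:cv2.resize(d['img'][y:y+h,x:x+w,::-1],(W,H),interpolation=cv2.INTER_CUBIC)
cv2.imwrite('pics/c6.png',np.hstack([c(t,160,130,130,130,390,390),c(s,215,220,130,130,390,390)]))
```

```text
(no output)
```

View pics/c6.png

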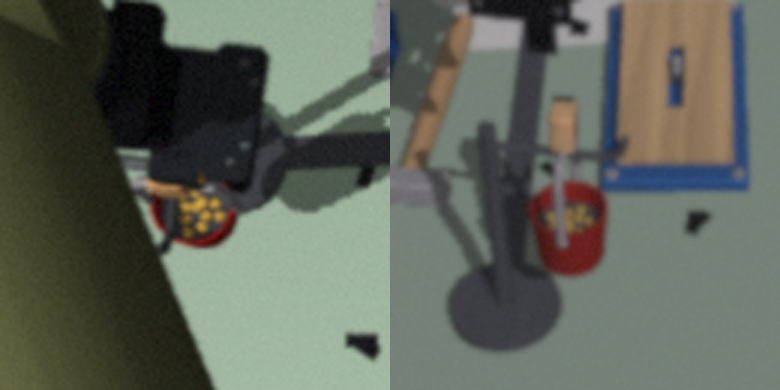

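Run:
```python
from h import *
s=load('side0');t=load('top0');s3=load('side3')
from scipy.optimize import least_squares
f=lambda p:np.r_[(proj(t,[*p,.046])-[466.2,259.8]).ravel(),(proj(s,[*p,.046])-[337.8,184.7]).ravel()]
r=least_squares(f,[.471,-.29]);print(r.x.round(4),r.fun.round(1))
print('pin side',onz(s3,[[310.7,241.7]],[.046]).round(4))
# dark grip mask in side, auto
m=(s['img'].max(2)<70); w=np.zeros_like(m); w[172:200,328:350]=1; m&=w
print(np.argwhere(m).mean(0)[::-1],m.sum())
# jig from the side3 blue mask
for n in('top3','side3'):
    d=load(n); hsv=cv2.cvtColor(d['img'],cv2.COLOR_RGB2HSV); m=cv2.inRange(hsv,(100,130,30),(125,255,255)); w=np.zeros_like(m)
    if n=='side3': w[210:290,280:345]=255
    else: w[195:270,285:410]=255
    m=cv2.morphologyEx(m&w,cv2.MORPH_OPEN,np.ones((2,2))); P=onz(d,np.argwhere(m)[:,::-1],np.full((m>0).sum(),.016))[:,:2]
    print(n,cv2.minAreaRect((P*1000).astype(np.float32)))
```

```text
[ 0.4711 -0.2912] [-0.2  0.1 -0.1 -0.4]
pin side [[0.5333 0.0076 0.046 ]]
[336.91411043 184.01840491] 163
top3 ((532.55810546875, 4.07080078125), (137.7566680908203, 265.9731750488281), 5.208610534667969)
side3 ((531.99609375, 23.87458038330078), (134.13514709472656, 254.50701904296875), 5.017552852630615)
```

Emit:
arm_command(
  plan=[
    [-0.5,-2,0,0,0,-0.05,6],
    [-1.1,-4.5,0,0,0,-0.09,6],
    [-1.1,-4.5,0,0,0,-0.09,6],
    [-1.1,-5,0,0,0,-0.09,6],
    [-1.1,-5,0,0,0,-0.09,6],
    [-1.1,-5,0,0,0,-0.09,6],
    [-1.1,-5,0,0,0,-0.09,6],
    [-1.1,-5,0,0,0,-0.09,6],
    [-1.1,-5,-2,0,0,-0.09,6],
    [-1.1,-5,-3,0,0,-0.09,6],
    [-1.1,-5,-3,0,0,-0.09,6],
    [-0.9,-5,-4,0,0,-0.09,6],
    [-0.5,-3,-4,0,0,-0.09,6],
    [0,0,-4,0,0,-0.017,6],
    [0,0,0,0,0,0,6],
    [0,0,0,0,0,0,6],
  ],
)

```text
time: 13.28
ee_pos: [0.4708, -0.2876, 0.1389]
eef_rot: [1.82, 2.559, 0.0]
wrist_force: [-0.1, -0.3, 0.7]
opening: 0.686
finger_force: 0.0
```

Emit:
arm_command(
  plan=[
    [0.1,-0.2,-3,0,0,0,6],
    [0,0,-3,0,0,0,6],
    [0,0,-2.5,0,0,0,6],
    [0,0,-1.5,0,0,0,6],
    [0,0,-0.8,0,0,0,6],
    [0,0,0,0,0,0,6],
    [0,0,0,0,0,0,2],
    [0,0,0,0,0,0,2],
    [0,0,0,0,0,0,2],
    [0,0,0,0,0,0,2],
    [0,0,0,0,0,0,2],
  ],
  squeeze=50,
)

```text
time: 14.65
ee_pos: [0.472, -0.2895, 0.0303]
eef_rot: [1.821, 2.558, 0.002]
wrist_force: [2.2, 1.0, 1.1]
opening: 0.315
finger_force: 50.0
```

Emit:
arm_command(
  plan=[
    [0,0,1.5,0,0,0,2],
    [0,0,2.5,0,0,0,2],
    [0,0,3,0,0,0,2],
    [0.6,2.4,1,0,0,-0.02,2],
    [0.6,2.6,0,0,0,-0.024,2],
    [0.6,2.6,0,0,0,-0.025,2],
    [0.6,2.6,0,0,0,-0.025,2],
    [0.6,2.6,0,0,0,-0.025,2],
    [0.6,2.6,0,0,0,-0.025,2],
    [0.6,2.6,0,0,0,-0.025,2],
    [0.6,2.6,0,0,0,-0.025,2],
    [0.6,2.6,0,0,0,-0.025,2],
    [0.6,2.6,0,0,0,-0.025,2],
    [0.15,2.6,0,0,0,0,2],
    [0,0.05,0,0,0,0,2],
    [0,0,0,0,0,0,2],
    [0,0,0,0,0,0,2],
  ],
)

```text
time: 16.77
ee_pos: [0.5322, -0.0068, 0.11]
eef_rot: [2.123, 2.316, -0.001]
wrist_force: [0.1, -0.6, -3.6]
opening: 0.314
finger_force: 50.0
```

Run:
```python
from h import *
t=snap('top','top4');s=snap('side','side4')
c=lambda d,x,y,w,h,W,H:cv2.resize(d['img'][y:y+h,x:x+w,::-1],(W,H),interpolation=cv2.INTER_CUBIC)
cv2.imwrite('pics/c7.png',np.hstack([c(t,270,170,150,130,450,390),c(s,250,170,110,130,330,390)]))
```

```text
(no output)
```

View pics/c7.png

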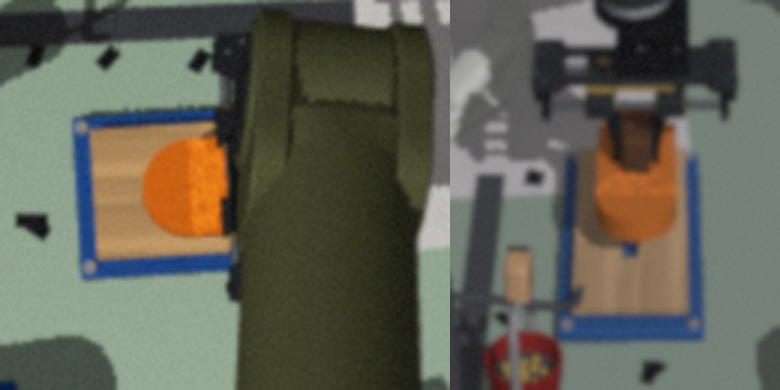

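Run:
```python
from h import *
t=load('top4')
hsv=cv2.cvtColor(t['img'],cv2.COLOR_RGB2HSV); m=cv2.inRange(hsv,(5,150,90),(20,255,255)); w=np.zeros_like(m); w[205:260,300:346]=255; m&=w
p=np.argwhere(m); j=p[:,1].min(); v=p[p[:,1]<=j+1][:,0].mean(); print(j,v)
for z in(.08,.093,.106):
    X=onz(t,[[j-.5+.5,v]],[z])[0]; print(X.round(4),(X-.093*np.array([-.09,.996,0])).round(4))
for c in(325,335): 
    r=p[p[:,1]==c][:,0]; print(onz(t,[[c,r.min()],[c,r.max()]],[.106,.106]).round(4).tolist())
```

```text
317 232.69565217391303
[0.5247 0.0851 0.08  ] [ 0.5331 -0.0075  0.08  ]
[0.5234 0.0853 0.093 ] [ 0.5317 -0.0074  0.093 ]
[0.522  0.0854 0.106 ] [ 0.5304 -0.0072  0.106 ]
[[0.5575, 0.0675, 0.106], [0.4911, 0.0657, 0.106]]
[[0.563, 0.044, 0.106], [0.4871, 0.0421, 0.106]]
```

Emit:
arm_command(
  plan=[
    [0.1,0.2,-1,0,0,0,2],
    [0,0,-1,0,0,0,2],
    [0,0,-0.8,0,0,0,2],
    [0,0,-0.4,0,0,0,2],
    [0,0,-0.2,0,0,0,2],
    [0,0,-0.2,0,0,0,2],
    [0,0,0,0,0,0,2],
    [0,0,0,0,0,0,2],
  ],
)

```text
time: 17.88
ee_pos: [0.5342, -0.0033, 0.0743]
eef_rot: [2.12, 2.317, 0.002]
wrist_force: [1.6, -0.4, -3.4]
opening: 0.318
finger_force: 50.0
```

Emit:
arm_command(
  plan=[
    [0,0,-0.2,0,0,0,2],
    [0,0,-0.2,0,0,0,2],
    [0,0,0,0,0,0,2],
    [0,0,0,0,0,0,2],
  ],
)

```text
time: 18.38
ee_pos: [0.5357, -0.0034, 0.0704]
eef_rot: [2.118, 2.315, 0.004]
wrist_force: [5.5, -1.6, -2.2]
opening: 0.319
finger_force: 50.0
```

Emit:
arm_command(
  plan=[
    [0.3,0,0,0,0,0,2],
    [0,0,0,0,0,0,2],
    [0,0,-0.2,0,0,0,2],
    [0,0,-0.1,0,0,0,2],
    [0,0,0,0,0,0,2],
    [0,0,0,0,0,0,2],
  ],
)

```text
time: 19.12
ee_pos: [0.5362, -0.0033, 0.0666]
eef_rot: [-2.12, -2.318, 0.001]
wrist_force: [1.5, -1.1, -5.3]
opening: 0.321
finger_force: 50.0
```

Emit:
arm_command(
  plan=[
    [0.1,-0.05,-0.2,0,0,0,2],
    [0,0,-0.2,0,0,0,2],
    [0,0,-0.2,0,0,0,2],
    [0,0,0,0,0,0,2],
    [0,0,0,0,0,0,2],
  ],
)

```text
time: 19.75
ee_pos: [0.5367, -0.0036, 0.0619]
eef_rot: [-2.119, -2.316, 0.001]
wrist_force: [-6.0, 0.4, 8.7]
opening: 0.317
finger_force: 50.0
```

Emit:
arm_command(
  plan=[
    [-0.1,0,-0.2,0,0,0,2],
    [0,0,-0.2,0,0,0,2],
    [0,0,-0.2,0,0,0,2],
    [0,0,-0.2,0,0,0,2],
    [0,0,0,0,0,0,2],
    [0,0,0,0,0,0,2],
  ],
)

```text
time: 20.5
ee_pos: [0.5367, -0.0036, 0.0571]
eef_rot: [-2.119, -2.316, -0.002]
wrist_force: [-12.9, -0.4, 31.4]
opening: 0.316
finger_force: 50.0
```

Emit:
arm_command(
  plan=[
    [0,0,0.05,0,0,0,2],
    [0,0,0,0,0,0,2],
    [0,0,0,0,0,0,2],
    [0,0,0,0,0,0,2],
    [0,0,0,0,0,0,2],
    [0,0,0,0,0,0,2],
  ],
)

```text
time: 21.25
ee_pos: [0.5367, -0.0036, 0.0572]
eef_rot: [-2.119, -2.316, -0.002]
wrist_force: [-11.7, -0.4, 27.0]
opening: 0.315
finger_force: 50.0
```

Run:
```python
from h import *
s=snap('side','side5'); cv2.imwrite('pics/c8.png',cv2.resize(s['img'][150:350,210:370,::-1],(480,600),interpolation=cv2.INTER_CUBIC))
```

```text
(no output)
```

View pics/c8.png

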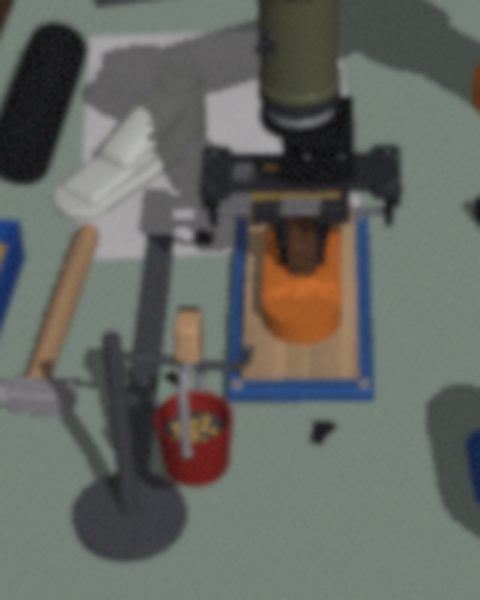

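The picture shows the cover lying flat on the jig along its length, with the near end at about (300,335). The pail hangs upright on the rod at about (193,440). The TCP height of 0.0572 m and the 27 N vertical force match the bed being fully down.

```bash
python3 -c "
from bench import robot
print(robot.job_done())"
```

```text
the job is handed in; nothing more can be done
None
```

I handed the job in at about 21 s: the pail hangs upright and let go on the hook, and the cover is over the pin and held pressed down at about 27 N, with the bed fully down by the tool height; no verdict came back.

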